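# Fit the clamp plate on the engraver's studded spindle

## Robot

A 6-joint arm with a two-finger parallel gripper is mounted at the origin on the work surface. World frame = base frame: x ahead of the robot, y to its left, z up, the work surface at z = 0. Lengths are in m, angles in degrees, forces in N, time in s.
With the tool pointing down it reaches from about 0.3 to 0.85 m from the base axis. Payload 5.4 kg.
Tool frame: the origin (TCP) lies on the centre line of the jaws, within the pads' length; the fingertips stand arm.finger_overhang ahead of it and the grasp point (between the pads) lies 6 mm ahead of it (arm.finger_overhang is the distance from the TCP to the fingertips, in m); x points along the fingers, y is the direction in which the jaws open and shut, and the axes are right-handed (so a half turn about x gives the same grasp; the last joint's range is limited). The gripper opens to 85 mm and grips with 20 to 120 N. Pads are 22 mm wide; open, the fingers measure 114 mm over their backs; the gripper's body (76 mm by 85 mm) begins 54 mm behind the grasp point. The pads swing forward as they close: fully open they stand 13 mm farther back than shut.
Start: joints at [-75.522, 9.076, 91.501, -0, 79.423, -12.038], TCP at [0.257, -0.515, 0.235] pointing down, gripper open.
Joint ranges: [-166.64, 166.64], [-54.1, 131.32], [10.49, 154.53], [-73.88, 253.88], [9.74, 151.15], [-171.62, 171.62]. Speed limits (degrees/s): [147.25, 147.25, 180, 180, 180, 180].

## Interface

Orientations are given as [roll, pitch, yaw] about the fixed x, y, z axes, in that order (R = Rz(yaw) Ry(pitch) Rx(roll)).
In Python, from plant import arm gives the robot as it stands.
- The arm moves only by the tool step_arm, never from a script. Its argument "plan" is a list of rows, each a list of 3 entries, a list of its own where there are three numbers: the shift along the tool's x, y, z in m, then the turn, a rotation vector about the tool's x, y, z in degrees, then the opening, from -1 (shut) to 1 (fully open). A call has 1 to 20 rows; each row is the pose to reach, as a shift and turn from the pose measured when the call began, along the tool's axes at that moment; what a row does not reach only later rows make up. A row lasts 1/10 s, in which the tool goes at most 50 mm and 8.59 degrees, less where a joint would pass 70% of its speed; a pose out of reach is approached as far as the arm can. A call with a gripper value outside its range is refused whole. The fingers move at their own pace and stop on an object; "grip_force" is the grip in N (left out, the last holds). Time passes only in rows, so rows that repeat a pose let the fingers close. It gives the time, the measured TCP pose, the force and the opening at its end, in the units of the state.
- arm.sense(): the state, without advancing time (a new reading comes with each control period).
- arm.read_camera(name): name is "side" or "top" or "wrist"; returns (picture, depth): 400x640x3 uint8, blue, green, red; 400x640 float32, m along the optical axis (not along the pixel's ray), 0 where there is no reading.
- arm.camera_info(name): a dict with "camera_matrix" (3x3 intrinsics, pixels), "k1" (the pictures are not rectified: a ray, as slopes to the right and down, at radius r is drawn at 1 + k1 r^2 times it, then the intrinsics apply), "world_to_cam" (4x4, takes a point from world to camera coordinates). Camera axes: x right, y up, looking along -z (the intrinsics and any distortion apply to the point x, -y, -z); pixel columns grow to the right and rows downward; lengths in m; the calibration is good to about 2 mm. A picture is of the moment at which its call begins: read the wrist's pose just before it. camera_info takes no time and is no camera call; for the wrist camera it gives the pose at the moment of the call.
- arm.job_done(): hands the job in, once; it reports no verdict.
The state is a dict: "t": time; "joints": joint angles; "joint_velocities": joint speeds; "joint_torque": joint torques, N m; "position": TCP position; "tool_rot": TCP orientation; "wrist_force": force on the tool from outside, world axes, zero at the start; "wrist_torque": the same for the moment, N m; "grip_width": finger opening in m.
Only numpy, scipy, OpenCV 4.12 (cv2) and the standard library are available. Lean on these libraries where they do the work, as an engineer would, in place of code of your own. Each camera call takes 0.05 s, during which the arm holds its last target. There are 200 camera calls.

## Task

Pick up the square aluminium clamp plate by its handle, put its centre bore over the nose of the sprung spindle, and gently turn it until all three studs find its holes and it slides down fully home, flat on the hub; any of the three ways round will do. Do not force it: press only lightly, never harder than about 20 N. Leave it there, let go, and leave everything else on the counter where it is.

Things in the scene. Friction and masses are not known exactly. Their poses are not given: they have to be found in the camera images.
- plate: Square aluminium clamp plate to fit, 92 x 92 x 8 mm, about 0.3 kg, flat on the mat, bridge handle up. Origin: centre of its underside, z up. Right through it: an 18 mm centre bore and three 10 mm holes on a 34 mm radius at 0, 120 and 240 degrees counter-clockwise from its +x
- handle (a point): Middle of the plate's handle bar, 47 mm above the plate's origin, axes as the plate. The bar is 18 mm wide along x, 60 mm long along y, spans 36 to 58 mm above the plate's origin, on two uprights at y = -22 and +22 mm: pinch its 18 mm width from above
- spindle: Spindle unit: grey base 120 x 120 x 34 mm fixed on the 4 mm mat, origin under its centre, z up; on it a sprung upright spindle with a dark steel hub disc 92 mm across. The spindle gives downward up to 8 mm: it starts to yield at about 7 N, 1 N more per mm, then is solid; springs back up. The hub can turn but a brake holds it: about 0.5 N m slips it
- seat (a point): Centre of the hub's flat top face with the spindle up, 60 mm above the unit's origin, axes as the base (not turning with the hub). The seated plate's origin belongs here. Three studs stand on this face, 8 mm thick, 12 mm tall, last 1 mm tapering to 7 mm, 34 mm from the centre, 120 degrees apart. Their angle is NOT measured: one is within 0.8 rad either way of this +x; look or feel
- nose (a point): Top of the hub's centre nose, 24 mm above the seat: 16 mm diameter, its last 6 mm tapering to 8 mm. It enters the plate's bore before the studs are reached
- lock: pewter mailbox lock standing on its face: 26 mm diameter, 31 mm tall, with a 34 mm steel cam on top; bystander. Origin under its centre
- bowl: blue plastic bowl of keys, 120 mm across, 45 mm tall; bystander. Origin under its centre
- tape: bright yellow tape measure standing upright, about 75 x 32 mm, 50 mm tall; bystander. Origin under its centre
- driver: screwdriver, 170 mm long, lying along its own x; bystander
- collar: plain steel ring, 44 mm outside, 24 mm hole, 12 mm thick; bystander. Origin under its centre
Things that resemble listed ones, but are neither listed nor needed, are in the scene too. Of the things that look like the spindle, the larger one is meant.

How it is judged:
By the outcome, as a careful person would: the job done as asked, in the order asked, and still so for the second after the job is handed in, with the robot touching nothing.
It also fails if it takes over 67 s, if anything falls off the work surface, if the arm or the gripper's body presses on something with over 40 N, if the wrist force passes 120 N, or if a joint passes its speed limit or range.

## Working session

There is one attempt and no reset: what is moved stays moved. The work goes in short steps, Python scripts to look and compute and a tool call to move; the robot and the scene stay as the last step left them, time stands still between calls to the robot, and variables do not carry over. Pictures are saved under pics/ and viewed, about 8 in all and at most 12, crops included, and the job is handed in when it is done.

Besides the shell and the picture viewer there is one more tool, called as name([rows], argument=value, ...), one row to a line, values as JSON. step_arm: Moves the arm, as the interface text tells. Its arguments: {"type":"object","properties":{"plan":{"type":"array"},"grip_force":{"type":"number"}},"required":["plan"]}

```bash
mkdir -p pics; ls; cat > h.py <<'E'
import numpy as np, cv2
from plant import arm
def ray(name,px,info=None):
    i=info or arm.camera_info(name); K=np.array(i["camera_matrix"]); T=np.array(i["world_to_cam"]); k=i["k1"]
    d=(np.array(px,float)-K[:2,2])/np.array([K[0,0],K[1,1]])
    u=d.copy()
    for _ in range(20): u=d/(1+k*(u@u))
    R=T[:3,:3]; o=-R.T@T[:3,3]; return o,R.T@np.array([u[0],-u[1],-1.])
def onz(name,px,z,info=None):
    o,d=ray(name,px,info); return o+d*(z-o[2])/d[2]
def dep(name,px,D,info=None):
    o,d=ray(name,px,info); return o+d*D[int(px[1]),int(px[0])]
def proj(name,P,info=None):
    i=info or arm.camera_info(name); K=np.array(i["camera_matrix"]); T=np.array(i["world_to_cam"])
    c=T@np.append(P,1); u=np.array([c[0],-c[1]])/-c[2]; u=u*(1+i["k1"]*(u@u)); return K[:2,:2]@u+K[:2,2]
E
python3 - <<'E'
from h import *
s=arm.sense(); print({k:np.round(v,3) for k,v in s.items()}, arm.finger_overhang)
for n in("top","side"):
    p,d=arm.read_camera(n); cv2.imwrite(f"pics/{n}0.png",p); np.save(f"{n}0.npy",d)
    print(n,arm.camera_info(n))
E
```

```text
pics
{'t': np.float64(0.0), 'joints': array([-75.521,   9.114,  91.574,  -0.   ,  79.421, -12.037]), 'joint_velocities': array([ 0.082,  0.054,  0.005,  0.006, -0.094, -0.019]), 'joint_torque': array([ 0.0000e+00, -3.9599e+01, -3.3143e+01, -0.0000e+00,  8.0000e-03,
        0.0000e+00]), 'position': array([ 0.257, -0.514,  0.234]), 'tool_rot': array([-101.954,   89.891,  104.562]), 'wrist_force': array([ 0.963, -0.231, -0.057]), 'wrist_torque': array([-0.004, -0.02 ,  0.003]), 'grip_width': np.float64(0.085)} 0.025
top {'camera_matrix': array([[482.42388464,   0.        , 318.66746136],
       [  0.        , 482.42388464, 209.05349079],
       [  0.        ,   0.        ,   1.        ]]), 'k1': -0.028379847014824877, 'world_to_cam': array([[ 0.02515456, -0.99963762,  0.00958572,  0.02878129],
       [ 0.98219122,  0.02649919,  0.18600593, -0.46828642],
       [-0.18619253,  0.00473611,  0.98250186, -1.64939667],
       [ 0.        ,  0.        ,  0.        ,  1.        ]])}
side {'camera_matrix': array([[394.37111805,   0.        , 324.36122936],
       [  0.        , 394.37111805, 195.21180235],
       [  0.        ,   0.        ,   1.        ]]), 'k1': -0.06963472330482372, 'world_to_cam': array([[-0.88035469, -0.47360753,  0.02591385,  0.42371578],
       [ 0.23640774, -0.39076518,  0.8896145 , -0.19391345],
       [-0.41120189,  0.78930253,  0.45597645, -0.87445943],
       [ 0.        ,  0.        ,  0.        ,  1.        ]])}
```

View pics/top0.png

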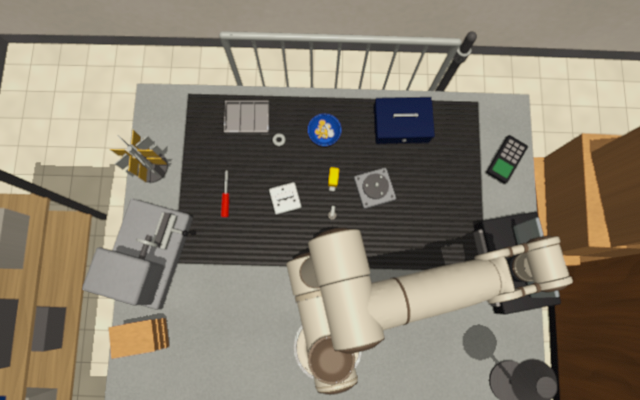

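View pics/side0.png

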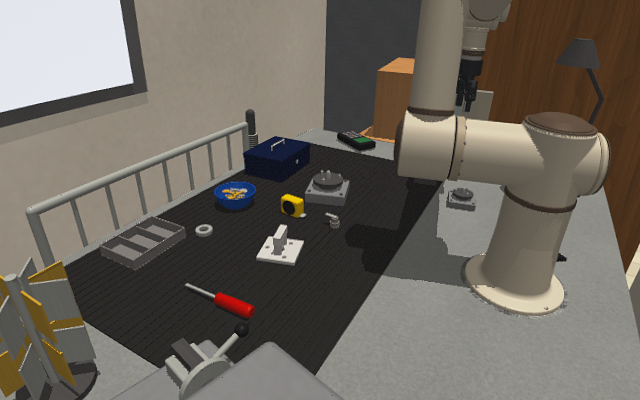

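The top view shows the plate at (285,198) and the large spindle at (375,188). In the side view they are at (280,248) and (327,186), with the small decoy spindle at (461,198). Could be mistaken for the plate: the toolbox with a handle, top (404,120). Could be mistaken for the spindle: the small unit, side (461,198). I choose the white square plate and the larger spindle, and check both in one crop.

```bash
cat > m.py <<'E'
from h import *
p=cv2.imread("pics/top0.png"); D=np.load("top0.npy")
c=p[160:225,255:405]; cv2.imwrite("pics/crop0.png",cv2.resize(c,None,fx=5.3,fy=5.3,interpolation=cv2.INTER_CUBIC))
h=cv2.cvtColor(p,cv2.COLOR_BGR2HSV)
def blob(m,box):
    x0,y0,x1,y1=box; z=np.zeros_like(m); z[y0:y1,x0:x1]=m[y0:y1,x0:x1]
    n=cv2.findContours(z,cv2.RETR_EXTERNAL,cv2.CHAIN_APPROX_NONE)[0]; return max(n,key=cv2.contourArea)
g=p.min(2)
for nm,lo,box,z in(("plate",170,(262,175,310,222),.012),("base",95,(345,160,405,215),.038)):
    k=blob(((g>lo)*255).astype(np.uint8),box)
    P=np.array([onz("top",q,z)[:2] for q in k[:,0]],np.float32)
    print(nm,cv2.minAreaRect(cv2.convexHull(P)),cv2.minAreaRect(k))
print("hub d",dep("top",(375,186),D), "plate d",dep("top",(277,205),D),dep("top",(285,197),D))
E
python3 m.py
```

```text
plate ((0.5116184949874878, 0.16386699676513672), (0.09277036041021347, 0.09167784452438354), 16.813522338867188) ((284.69921875, 197.74688720703125), (25.250938415527344, 25.573015213012695), 75.0685806274414)
base ((0.552775502204895, -0.15665718913078308), (0.12129566818475723, 0.12127956748008728), 17.65801429748535) ((374.8853759765625, 187.28439331054688), (33.8112678527832, 34.09861755371094), 73.3007583618164)
hub d [ 0.54598696 -0.1516223   0.08494455] plate d [0.48624777 0.1912203  0.00126617] [0.50267023 0.15919922 0.06595106]
```

View pics/crop0.png

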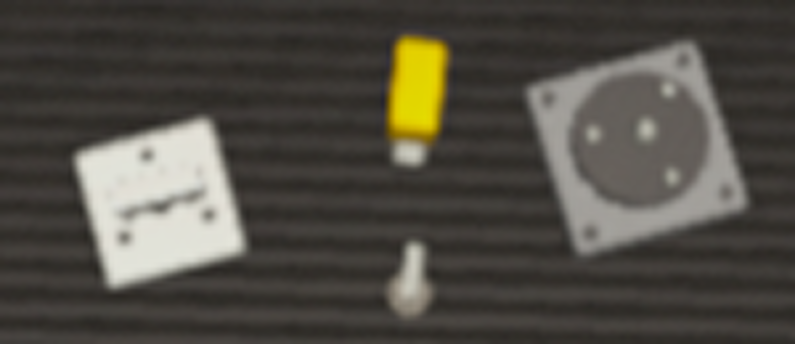

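The crop confirms the choices: the white square plate has its bridge handle and three holes, with the +x hole at crop (147,155). The large spindle has its nose at crop (647,130) and studs at (593,133), (669,90) and (672,177). Sizes came out right (92 mm plate, 121 mm base).

```bash
cat >> h.py <<'E'
from scipy.spatial.transform import Rotation as Ro
def pose():
    s=arm.sense(); return np.array(s["position"]),Ro.from_euler("xyz",s["tool_rot"],degrees=True),s
def goal(P,ya):
    """shift/turn in tool axes to TCP P, tool x down, tool y (jaws) at world angle ya"""
    p,R,s=pose(); best=None
    for a in(ya,ya+180):
        a=np.radians(a); y=np.array([np.cos(a),np.sin(a),0]); x=np.array([0,0,-1.])
        G=Ro.from_matrix(np.c_[x,y,np.cross(x,y)]); r=(R.inv()*G).as_rotvec(degrees=True)
        if best is None or np.linalg.norm(r)<np.linalg.norm(best): best=r; 
        print("alt",np.round(r,2))
    print("shift",np.round(R.inv().apply(np.array(P)-p),4),"turn",np.round(best,2),"t",s["t"])
E
python3 - <<'E'
from h import *
p,R,s=pose(); print(R.as_matrix().round(3))
T=np.array(arm.camera_info("wrist")["world_to_cam"]); C=-T[:3,:3].T@T[:3,3]; print("cam in tool",R.inv().apply(C-p), "axis",R.inv().apply(-T[2,:3]), "right",R.inv().apply(T[0,:3]),arm.camera_info("wrist")["camera_matrix"])
goal([.553,-.157,.30],16.8)
E
```

```text
[[-0.     0.446 -0.895]
 [ 0.002 -0.895 -0.446]
 [-1.    -0.002 -0.   ]]
cam in tool [-0.13938679  0.00042521 -0.07780623] axis [ 9.53119084e-01 -9.29009399e-04  3.02594033e-01] right [9.63972278e-04 9.99999535e-01 3.38030204e-05] [[293.28142075   0.         319.44867319]
 [  0.         293.28142075 196.55956976]
 [  0.           0.           1.        ]]
alt [-8.029e+01 -9.000e-02  7.000e-02]
alt [9.971e+01 7.000e-02 9.000e-02]
shift [-0.0658 -0.1872 -0.4247] turn [-8.029e+01 -9.000e-02  7.000e-02] t 0.1
```

step_arm([
  [[0.015,-0.187,-0.425],[-80,0,0],1],
  [[0.015,-0.187,-0.425],[-80,0,0],1],
  [[0.015,-0.187,-0.425],[-80,0,0],1],
  [[0.015,-0.187,-0.425],[-80,0,0],1],
  [[0.015,-0.187,-0.425],[-80,0,0],1],
  [[0.015,-0.187,-0.425],[-80,0,0],1],
  [[0.015,-0.187,-0.425],[-80,0,0],1],
  [[0.015,-0.187,-0.425],[-80,0,0],1],
  [[0.015,-0.187,-0.425],[-80,0,0],1],
  [[0.015,-0.187,-0.425],[-80,0,0],1],
  [[0.015,-0.187,-0.425],[-80,0,0],1],
  [[0.015,-0.187,-0.425],[-80,0,0],1],
  [[0.015,-0.187,-0.425],[-80,0,0],1],
  [[0.015,-0.187,-0.425],[-80,0,0],1],
  [[0.015,-0.187,-0.425],[-80,0,0],1],
  [[0.015,-0.187,-0.425],[-80,0,0],1],
])

```text
t: 1.7
position: [0.5531, -0.1576, 0.2193]
tool_rot: [175.4, 89.9, 101.8]
wrist_force: [0.2, 0.0, 0.3]
grip_width: 0.0853
```

```bash
python3 - <<'E'
from h import *
import json
i=arm.camera_info("wrist"); p,d=arm.read_camera("wrist"); cv2.imwrite("pics/w1.png",p); np.save("w1.npy",d)
np.save("w1i.npy",i,allow_pickle=True)
print(pose()[0]); goal([.5116,.1639,.22],16.8)
E
```

```text
[ 0.55314882 -0.15736426  0.21925785]
alt [-0.34 -0.09 -0.01]
alt [ 1.7966e+02 -1.0000e-02  1.5000e-01]
shift [-2.000e-04  5.120e-02 -3.199e-01] turn [-0.34 -0.09 -0.01] t 1.75
```

View pics/w1.png

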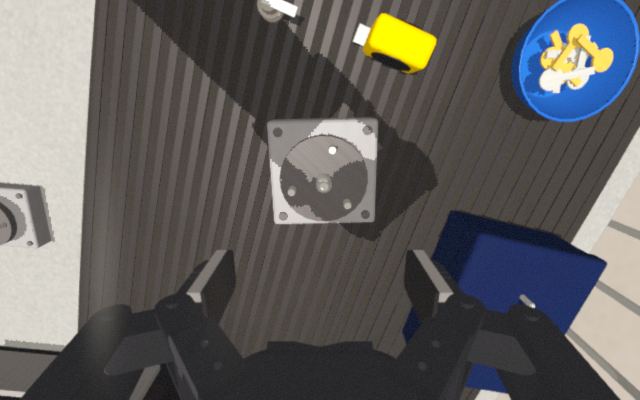

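Wrist view: hub with nose at about (323,184) and studs at about (332,150), (291,191), (347,204); the small decoy is at the left edge, (5,225). I'll refine these with depth.

```bash
cat > st.py <<'E'
from h import *
i=np.load("w1i.npy",allow_pickle=True).item(); D=np.load("w1.npy"); p=cv2.imread("pics/w1.png")
V,U=np.mgrid[110:235,260:385]; P=np.array([dep("wrist",(u,v),D,i) for u,v in zip(U.ravel(),V.ravel())]).reshape(*U.shape,3)
print("hub z",np.median(P[(abs(P[...,2]-.064)<.006)][:,2]))
zh=np.median(P[(abs(P[...,2]-.064)<.004)][:,2])
m=((P[...,2]>zh+.007)&(P[...,2]<.1)).astype(np.uint8)
n,l,s,c=cv2.connectedComponentsWithStats(m)
pts=[]
for k in range(1,n):
    if s[k,4]<8: continue
    Q=P[l==k]; zt=np.percentile(Q[:,2],80); q=c[k]+[260,110]; T=Q[Q[:,2]>zt-.003].mean(0)
    print(q,s[k,4],Q.mean(0).round(4),"top",T.round(4)); pts.append(T)
# hub disc circle fit at its rim
hm=(abs(P[...,2]-zh)<.004); h=cv2.findContours(hm.astype(np.uint8),0,1)[0]; h=max(h,key=cv2.contourArea)
Q=np.array([onz("wrist",q[0]+[260,110],zh,i)[:2] for q in h],np.float32); print("hub",cv2.minEnclosingCircle(Q))
b=(abs(P[...,2]-.038)<.006)|hm; h=max(cv2.findContours(b.astype(np.uint8),0,1)[0],key=cv2.contourArea)
Q=np.array([onz("wrist",q[0]+[260,110],.038,i)[:2] for q in h],np.float32); print("base",cv2.minAreaRect(Q))
S=[t for t in pts if t[2]<zh+.018]; c0=np.mean(S,0); print("studs c",c0)
for t in S: print(np.hypot(*(t-c0)[:2]),np.degrees(np.arctan2(*(t-c0)[1::-1])))
E
python3 st.py
```

```text
hub z 0.0640239717286683
[331.92982456 149.47368421] 57 [ 0.555  -0.1201  0.0756] top [ 0.555  -0.1202  0.0758]
[323.49152542 183.49152542] 236 [ 0.5562 -0.1528  0.0841] top [ 0.5564 -0.1536  0.0869]
[291.32075472 191.45283019] 53 [ 0.5282 -0.1721  0.0755] top [ 0.5281 -0.1722  0.0757]
[347.16071429 204.46428571] 56 [ 0.5865 -0.1694  0.0752] top [ 0.5867 -0.1697  0.0756]
hub ((0.5565102100372314, -0.15401408076286316), 0.045956939458847046)
base ((0.5563620924949646, -0.15343263745307922), (0.1186751276254654, 0.11873168498277664), 17.735166549682617)
studs c [ 0.55661912 -0.15403088  0.07569233]
0.033890928433740225 92.6823069246727
0.03377716791562815 -147.45446359277628
0.03390411164420327 -27.552455370180763
```

step_arm([
  [[-0.02,0.051,-0.32],[0,0,0],1],
  [[-0.02,0.051,-0.32],[0,0,0],1],
  [[-0.02,0.051,-0.32],[0,0,0],1],
  [[-0.02,0.051,-0.32],[0,0,0],1],
  [[0,0.051,-0.32],[0,0,0],1],
  [[0,0.051,-0.32],[0,0,0],1],
  [[0,0.051,-0.32],[0,0,0],1],
  [[0,0.051,-0.32],[0,0,0],1],
  [[0,0.051,-0.32],[0,0,0],1],
  [[0,0.051,-0.32],[0,0,0],1],
])

```text
t: 2.75
position: [0.5118, 0.1629, 0.22]
tool_rot: [161.4, 89.9, 87.8]
wrist_force: [0.3, -0.6, -0.5]
grip_width: 0.0853
```

```bash
python3 - <<'E'
from h import *
i=arm.camera_info("wrist"); p,d=arm.read_camera("wrist"); cv2.imwrite("pics/w2.png",p); np.save("w2.npy",d); np.save("w2i.npy",i,allow_pickle=True)
print(pose()[0])
E
```

```text
[0.51181892 0.162766   0.21999113]
```

View pics/w2.png

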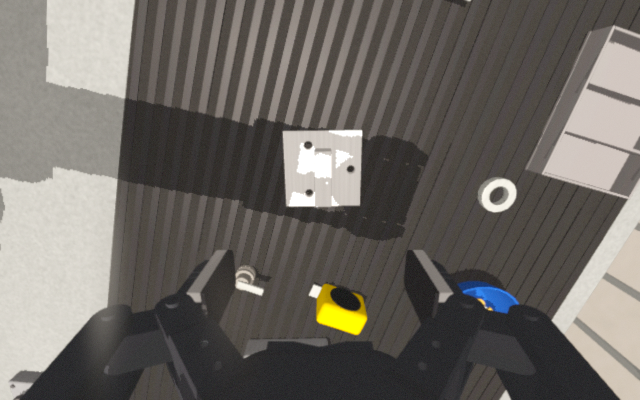

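The plate is at about (322,168), handle (323,175), holes (350,169), (308,145), (309,192). Next I measure the plate's top face and the handle bar.

```bash
cat > pl.py <<'E'
from h import *
i=np.load("w2i.npy",allow_pickle=True).item(); D=np.load("w2.npy"); p=cv2.imread("pics/w2.png")
x0,y0=270,115; V,U=np.mgrid[y0:225,x0:380]; P=np.array([dep("wrist",(u,v),D,i) for u,v in zip(U.ravel(),V.ravel())]).reshape(*U.shape,3)
z=P[...,2]
bar=((z>.045)&(z<.08)).astype(np.uint8); n,l,s,c=cv2.connectedComponentsWithStats(bar); k=1+np.argmax(s[1:,4]); 
zt=np.percentile(z[l==k],70); Q=P[(l==k)&(z>zt-.003)]; print("bar top z",zt,cv2.minAreaRect(Q[:,:2].astype(np.float32)))
pm=((z>.0085)).astype(np.uint8); h=max(cv2.findContours(pm,0,1)[0],key=cv2.contourArea)
q=np.array([onz("wrist",a[0]+[x0,y0],.012,i)[:2] for a in h],np.float32); print("plate",cv2.minAreaRect(q), np.median(z[(z>.009)&(z<.016)]))
g=p[y0:225,x0:380].min(2); S=[]
for a in((350,169),(308,145),(309,192)):
    w=np.zeros_like(g); cv2.circle(w,(a[0]-x0,a[1]-y0),5,1,-1); wt=np.where((w>0)&(g<90),1.0,0)
    b=((U*wt).sum()/wt.sum(),(V*wt).sum()/wt.sum()); r=onz("wrist",b,.011,i); S.append(r); print(b,wt.sum(),r)
c0=np.mean(S,0); print("c",c0)
for t in S: print(np.hypot(*(t-c0)[:2]),np.degrees(np.arctan2(*(t-c0)[1::-1])))
E
python3 pl.py
```

```text
bar top z 0.062277896476572774 ((0.5148022174835205, 0.16581250727176666), (0.017679305747151375, 0.05963525548577309), 16.997426986694336)
plate ((0.5149255990982056, 0.16563206911087036), (0.09259455651044846, 0.09341754764318466), 16.39325714111328) 0.011983370563027035
(np.float64(350.258064516129), np.float64(168.38709677419354)) 31.0 [0.5471322  0.17627165 0.011     ]
(np.float64(307.70588235294116), np.float64(144.5)) 34.0 [0.48998529 0.18938515 0.011     ]
(np.float64(308.6666666666667), np.float64(191.875)) 24.0 [0.50692111 0.13355419 0.011     ]
c [0.51467953 0.16640366 0.011     ]
0.03391979511196413 16.913113245079437
0.03373357923311402 137.0574668125278
0.03375323960629657 -103.28866013922698
```

```bash
python3 -c "
from h import *
goal([.5148,.1658,.057],16.9)"
```

```text
alt [-0.54 -0.07 -0.02]
alt [ 1.7946e+02 -4.0000e-02  1.1000e-01]
shift [ 0.163   0.0036 -0.0019] turn [-0.54 -0.07 -0.02] t 2.8
```

step_arm([
  [[0.03,0.0036,-0.0019],[-0.5,0,0],1],
  [[0.07,0.0036,-0.0019],[-0.5,0,0],1],
  [[0.1,0.0036,-0.0019],[-0.5,0,0],0.6],
  [[0.13,0.0036,-0.0019],[-0.5,0,0],0.2],
  [[0.15,0.0036,-0.0019],[-0.5,0,0],0.2],
  [[0.163,0.0036,-0.0019],[-0.5,0,0],0.2],
  [[0.163,0.0036,-0.0019],[-0.5,0,0],0.2],
  [[0.163,0.0036,-0.0019],[-0.5,0,0],-1],
  [[0.163,0.0036,-0.0019],[-0.5,0,0],-1],
  [[0.163,0.0036,-0.0019],[-0.5,0,0],-1],
  [[0.163,0.0036,-0.0019],[-0.5,0,0],-1],
  [[0.163,0.0036,-0.0019],[-0.5,0,0],-1],
  [[0.163,0.0036,-0.0019],[-0.5,0,0],-1],
  [[0.163,0.0036,-0.0019],[-0.5,0,0],-1],
  [[0.163,0.0036,-0.0019],[-0.5,0,0],-1],
], grip_force=60)

```text
t: 4.3
position: [0.516, 0.1658, 0.0588]
tool_rot: [95.2, 89.8, 22.1]
wrist_force: [-1.4, -1.6, 6.0]
grip_width: 0.0156
```

```bash
python3 -c "
from h import *
p,R,s=pose();y=R.as_matrix()[:,1];print(p,np.degrees(np.arctan2(y[1],y[0])),s['grip_width'],s['wrist_force'],s['wrist_torque'])"
```

```text
[0.51595028 0.16577223 0.0588387 ] 16.874183357599748 0.015615400005522601 [-1.3916828  -1.57713957  6.00603697] [-0.20613252  0.41227178 -0.03400403]
```

step_arm([
  [[-0.01,0,0],[0,0,0],-1],
  [[-0.02,0,0],[0,0,0],-1],
  [[-0.04,0,0],[0,0,0],-1],
  [[-0.07,0,0],[0,0,0],-1],
  [[-0.1,0,0],[0,0,0],-1],
  [[-0.13,0,0],[0,0,0],-1],
  [[-0.15,0,0],[0,0,0],-1],
  [[-0.15,0,0],[0,0,0],-1],
  [[-0.15,0,0],[0,0,0],-1],
  [[-0.15,0,0],[0,0,0],-1],
])

```text
t: 5.3
position: [0.5143, 0.1655, 0.2069]
tool_rot: [-157.1, 89.9, 129.8]
wrist_force: [0.0, -0.2, -3.8]
grip_width: 0.0159
```

```bash
python3 - <<'E'
from h import *
i=arm.camera_info("wrist"); p,d=arm.read_camera("wrist"); cv2.imwrite("pics/w3.png",p); np.save("w3.npy",d); np.save("w3i.npy",i,allow_pickle=True)
P,R,s=pose(); print(P,s["wrist_force"],s["wrist_torque"],s["grip_width"])
goal([.5566,-.154,.18],-27.45)
E
```

```text
[0.51432162 0.16551316 0.20684457] [-0.49541882 -0.0554607  -3.78795504] [-0.00430003  0.00371389  0.02449617] 0.01548227216778477
alt [ 4.433e+01 -4.000e-02  6.000e-02]
alt [-1.3567e+02 -7.0000e-02 -5.0000e-02]
shift [ 0.0266 -0.0523  0.3181] turn [ 4.433e+01 -4.000e-02  6.000e-02] t 5.35
```

View pics/w3.png

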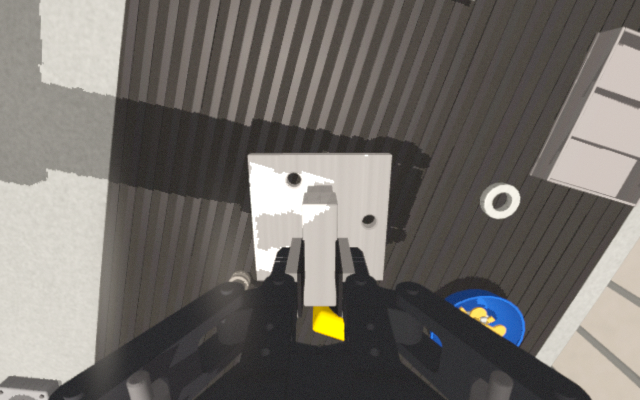

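Plate is held (weight −3.8 N). The visible holes are (294,179) and (368,219). Now I check its tilt, yaw and centre relative to the TCP.

```bash
cat > held.py <<'E'
from h import *
i=np.load("w3i.npy",allow_pickle=True).item(); D=np.load("w3.npy"); p=cv2.imread("pics/w3.png")
P0,R,s=pose()
# plane of plate top, tool frame
px=[(u,v) for v in range(160,250,3) for u in list(range(256,285,3))+list(range(350,384,3)) if not any(np.hypot(u-a,v-b)<9 for a,b in((294,179),(368,219)))]
Q=R.inv().apply(np.array([dep("wrist",q,D,i) for q in px])-P0)
A=np.c_[Q[:,1:],np.ones(len(Q))]; m=np.abs(Q[:,0]-np.median(Q[:,0]))<.006
c=np.linalg.lstsq(A[m],Q[m,0],rcond=None)[0]; print("x=",c,"resid",np.std(Q[m,0]-A[m]@c),m.sum())
o,_=ray("wrist",(0,0),i)
H=[]
g=p.min(2).astype(float)
for a in((368,219),(294,179)):
    V,U=np.mgrid[a[1]-8:a[1]+9,a[0]-8:a[0]+9]; w=(g[V,U]<90)&(np.hypot(U-a[0],V-a[1])<8)
    b=((U*w).sum()/w.sum(),(V*w).sum()/w.sum()); o,d=ray("wrist",b,i); o=R.inv().apply(o-P0); d=R.inv().apply(d)
    t=(c[2]+.001+c[:2]@o[1:]-o[0])/(d[0]-c[:2]@d[1:]); h=o+t*d; H.append(h[1:]); print(b,w.sum(),h)
# plate frame: +x=tool y, +y=-tool z
a,b=[np.array([h[0],-h[1]]) for h in H]; r=.034*np.array([[1,0],[-.5,3**.5/2]])
e=b-a; f=r[1]-r[0]; th=np.degrees(np.arctan2(e[1],e[0])-np.arctan2(f[1],f[0])); M=Ro.from_euler("z",th,degrees=True).as_matrix()[:2,:2]
print("len",np.hypot(*e),"should be",np.hypot(*f),"yaw rel jaws",th,"centre (tool y, -tool z)",(a+b)/2-M@r.mean(0))
E
python3 held.py
```

```text
x= [ 0.00102006 -0.00012518  0.04679137] resid 0.0006299253682337095 628
(np.float64(368.05194805194805), np.float64(219.14285714285714)) 77 [ 0.04782607  0.0338318  -0.00150209]
(np.float64(293.55238095238093), np.float64(178.27619047619046)) 105 [ 0.04777827 -0.01656897 -0.03038108]
len 0.058088157021302954 should be 0.058889727457341834 yaw rel jaws 0.18785424952192042 centre (tool y, -tool z) [0.00017973 0.00119136]
```

step_arm([
  [[0,-0.009,0.04],[6,0,0],-1],
  [[0,-0.017,0.08],[12,0,0],-1],
  [[0,-0.025,0.12],[18,0,0],-1],
  [[0,-0.033,0.16],[24,0,0],-1],
  [[0,-0.042,0.2],[30,0,0],-1],
  [[0,-0.047,0.24],[36,0,0],-1],
  [[0,-0.05,0.28],[42,0,0],-1],
  [[0.01,-0.0525,0.31],[44.4,0,0],-1],
  [[0.027,-0.0525,0.3185],[44.4,0,0],-1],
  [[0.027,-0.0525,0.3185],[44.4,0,0],-1],
  [[0.027,-0.0525,0.3185],[44.4,0,0],-1],
  [[0.027,-0.0525,0.3185],[44.4,0,0],-1],
  [[0.027,-0.0525,0.3185],[44.4,0,0],-1],
])

```text
t: 6.65
position: [0.5569, -0.1538, 0.1804]
tool_rot: [161.4, 90.0, 44.0]
wrist_force: [-0.2, -0.1, -3.9]
grip_width: 0.0158
```

```bash
cat > q.py <<'E'
from h import *
P,R,s=pose();M=R.as_matrix();y=M[:,1];print(P.round(4),"yaw",np.degrees(np.arctan2(y[1],y[0])).round(2),"xax",M[:,0].round(4),s['grip_width'].round(4),s['wrist_force'].round(2),s['wrist_torque'].round(3),s['t'])
goal([.5563,-.1545,P[2]],-27.6)
E
python3 q.py
python3 - <<'E'
from h import *
a,d=arm.read_camera("side"); b,_=arm.read_camera("wrist")
c=cv2.resize(a[130:230,270:400],None,fx=4,fy=4,interpolation=cv2.INTER_CUBIC)
o=np.zeros((400,780,3),np.uint8); o[:400,:520]=c; o[:,520:]=b[:,190:450]; cv2.imwrite("pics/s4.png",o)
E
```

```text
Traceback (most recent call last):
  File "q.py", line 2, in <module>
    P,R,s=pose();M=R.as_matrix();y=M[:,1];print(P.round(4),"yaw",np.degrees(np.arctan2(y[1],y[0])).round(2),"xax",M[:,0].round(4),s['grip_width'].round(4),s['wrist_force'].round(2),s['wrist_torque'].round(3),s['t'])
                                                                                                                                  ^^^^^^^^^^^^^^^^^^^^^
AttributeError: 'float' object has no attribute 'round'
```

View pics/s4.png

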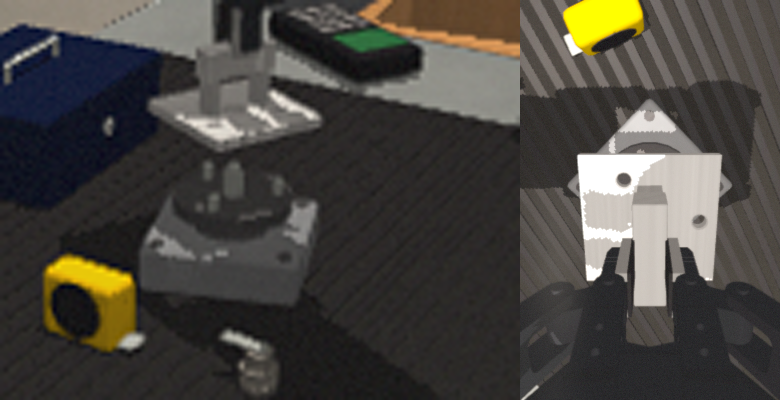

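Crop shows the plate level above the hub nose (nose at crop (233,180)). Lowering so the nose enters the bore, stopping above the studs.

```bash
sed -i "s/s\['grip_width'\].round(4)/round(s['grip_width'],4)/" q.py; python3 q.py
```

```text
[ 0.5568 -0.154   0.1803] yaw -27.47 xax [ 2.e-04  2.e-04 -1.e+00] 0.0158 [ 0.2   0.01 -3.3 ] [ 0.033  0.023 -0.031] 6.75
alt [ 0.13 -0.02 -0.  ]
alt [-1.7987e+02  0.0000e+00 -2.0000e-02]
shift [-0.     -0.0002  0.0007] turn [ 0.13 -0.02 -0.  ] t 6.75
```

step_arm([
  [[0.01,0,0],[0,0,0],-1],
  [[0.02,0,0],[0,0,0],-1],
  [[0.03,0,0],[0,0,0],-1],
  [[0.035,0,0],[0,0,0],-1],
  [[0.038,0,0],[0,0,0],-1],
  [[0.041,0,0],[0,0,0],-1],
  [[0.044,0,0],[0,0,0],-1],
  [[0.044,0,0],[0,0,0],-1],
  [[0.044,0,0],[0,0,0],-1],
])

```text
t: 7.65
position: [0.557, -0.154, 0.1365]
tool_rot: [129.4, 90.0, 11.9]
wrist_force: [0.0, 0.0, -2.7]
grip_width: 0.0154
```

```bash
python3 q.py
```

```text
[ 0.557  -0.154   0.1365] yaw -27.47 xax [ 4.e-04  1.e-04 -1.e+00] 0.0154 [ 0.01  0.01 -2.72] [-0.055  0.043 -0.086] 7.65
alt [ 0.13 -0.02 -0.02]
alt [-1.7987e+02  3.0000e-02 -2.0000e-02]
shift [-0.     -0.0004  0.0007] turn [ 0.13 -0.02 -0.02] t 7.65
```

step_arm([
  [[0.002,0,0],[0,0,0],-1],
  [[0.004,0,0],[0,0,0],-1],
  [[0.006,0,0],[0,0,0],-1],
  [[0.007,0,0],[0,0,0],-1],
  [[0.008,0,0],[0,0,0],-1],
  [[0.009,0,0],[0,0,0],-1],
  [[0.009,0,0],[0,0,0],-1],
  [[0.009,0,0],[0,0,0],-1],
])

```text
t: 8.45
position: [0.5569, -0.154, 0.1274]
tool_rot: [138.0, 90.0, 20.5]
wrist_force: [-0.3, -0.2, -3.9]
grip_width: 0.0155
```

```bash
python3 q.py
```

```text
[ 0.5569 -0.154   0.1274] yaw -27.47 xax [ 3.e-04  1.e-04 -1.e+00] 0.0155 [-0.32 -0.23 -3.92] [-0.058  0.061  0.031] 8.45
alt [ 0.13 -0.01 -0.01]
alt [-1.7987e+02  2.0000e-02 -2.0000e-02]
shift [-0.     -0.0003  0.0007] turn [ 0.13 -0.01 -0.01] t 8.45
```

The plate is 3.4 mm below the stud tops with no contact force, so the studs are in the holes. Lowering to home.

step_arm([
  [[0.002,0,0],[0,0,0],-1],
  [[0.004,0,0],[0,0,0],-1],
  [[0.006,0,0],[0,0,0],-1],
  [[0.007,0,0],[0,0,0],-1],
  [[0.008,0,0],[0,0,0],-1],
  [[0.0085,0,0],[0,0,0],-1],
  [[0.009,0,0],[0,0,0],-1],
  [[0.009,0,0],[0,0,0],-1],
])

```text
t: 9.25
position: [0.557, -0.1541, 0.1188]
tool_rot: [116.7, 90.0, -0.8]
wrist_force: [-1.6, 0.2, 0.4]
grip_width: 0.0157
```

```bash
python3 q.py
```

```text
[ 0.557  -0.1541  0.1188] yaw -27.47 xax [ 3.e-04 -0.e+00 -1.e+00] 0.0157 [-1.62  0.23  0.44] [ 0.05   0.348 -0.005] 9.25
alt [ 0.13 -0.01 -0.02]
alt [-1.7987e+02  3.0000e-02 -1.0000e-02]
shift [-0.     -0.0004  0.0007] turn [ 0.13 -0.01 -0.02] t 9.25
```

Contact at exactly the home height (TCP 0.1188). One light further press to confirm the seating.

step_arm([
  [[0.0005,0,0],[0,0,0],-1],
  [[0.001,0,0],[0,0,0],-1],
  [[0.001,0,0],[0,0,0],-1],
  [[0.001,0,0],[0,0,0],-1],
])

```text
t: 9.65
position: [0.5572, -0.1542, 0.1184]
tool_rot: [98.2, 89.9, -19.3]
wrist_force: [-3.0, 1.2, 4.3]
grip_width: 0.0157
```

```bash
python3 q.py
```

```text
[ 0.5572 -0.1542  0.1184] yaw -27.46 xax [ 8.e-04 -3.e-04 -1.e+00] 0.0157 [-3.    1.22  4.27] [0.177 0.617 0.024] 9.65
alt [ 0.14 -0.01 -0.05]
alt [-1.7986e+02  8.0000e-02 -1.0000e-02]
shift [-0.     -0.0006  0.0007] turn [ 0.14 -0.01 -0.05] t 9.65
```

step_arm([
  [[-0.0005,0,0],[0,0,0],-1],
  [[-0.0005,0,0],[0,0,0],-0.5],
  [[-0.0005,0,0],[0,0,0],0],
  [[-0.0005,0,0],[0,0,0],0.2],
  [[-0.0005,0,0],[0,0,0],0.2],
  [[-0.0005,0,0],[0,0,0],0.2],
  [[-0.01,0,0],[0,0,0],0.2],
  [[-0.03,0,0],[0,0,0],0.2],
  [[-0.06,0,0],[0,0,0],0.2],
  [[-0.09,0,0],[0,0,0],1],
  [[-0.12,0,0],[0,0,0],1],
  [[-0.12,0,0],[0,0,0],1],
  [[-0.12,0,0],[0,0,0],1],
  [[-0.12,0,0],[0,0,0],1],
])

```text
t: 11.05
position: [0.5564, -0.1538, 0.2373]
tool_rot: [-96.6, 89.9, 146.0]
wrist_force: [-0.7, -0.4, -1.1]
grip_width: 0.0859
```

```bash
python3 - <<'E'
from h import *
a,_=arm.read_camera("side"); i=arm.camera_info("wrist"); b,D=arm.read_camera("wrist")
c=cv2.resize(a[130:230,270:400],None,fx=4,fy=4,interpolation=cv2.INTER_CUBIC)
o=np.zeros((400,780,3),np.uint8); o[:400,:520]=c; o[:,520:]=b[:,190:450]; cv2.imwrite("pics/s5.png",o)
V,U=np.mgrid[90:260:2,240:400:2]; Q=np.array([dep("wrist",q,D,i) for q in zip(U.ravel(),V.ravel())])
m=(abs(Q[:,2]-.072)<.005)&(np.hypot(Q[:,0]-.5566,Q[:,1]+.154)<.07); Q=Q[m]; A=np.c_[Q[:,:2]-[.5566,-.154],np.ones(m.sum())]
c=np.linalg.lstsq(A,Q[:,2],rcond=None)[0]; print("plate top plane (expect z .072):",c.round(4),m.sum(),"resid",np.std(Q[:,2]-A@c).round(4),cv2.minAreaRect(Q[:,:2].astype(np.float32)))
print(arm.sense()["wrist_force"],arm.sense()["t"])
E
```

```text
plate top plane (expect z .072): [0.0002 0.0008 0.0721] 1474 resid 0.0009 ((0.5578297972679138, -0.15355518460273743), (0.09056400507688522, 0.0919065997004509), 62.587284088134766)
[-0.46785247  0.30351503  0.18760595] 11.15
```

View pics/s5.png

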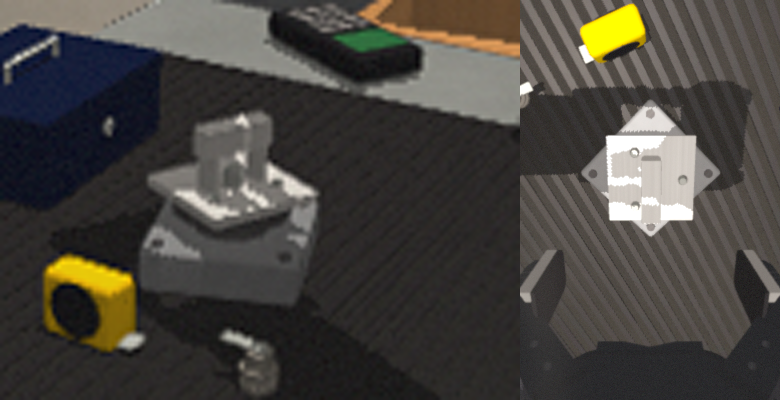

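The plate sits flat at top z 0.0721 (0.072 expected) with tilt under 0.001, studs showing in all three holes, and the gripper clear. Handing in.

```bash
python3 -c "
from plant import arm
print(arm.job_done())"
```

```text
the job is handed in; nothing more can be done
None
```

The clamp plate is fully home on the larger spindle, released, and the job was handed in at about 11.2 s of the 67 s allowed. I pinched the handle and lowered the bore over the nose with the holes already lined up to the studs. They were at −27.5° by the wrist camera, so no searching turn was needed.

- **Seating:** after release the plate's top face was at z 0.0721 m (0.072 m expected), with tilt under 0.001 and the studs visible in all three holes.
- **Force:** every reading during the fit was light. The hardest was the final check press, at about 8 N of contact against the 20 N limit.
- **Bystanders and gripper:** I saw nothing else disturbed in the last pictures, which show the tape, lock and toolbox but not the bowl, driver or collar. The gripper was about 12 cm clear.

Three readings disagreed slightly:
- The top camera put the spindle about 4.6 mm from where the wrist camera did. I used the wrist value, and the fit bore it out.
- The gripper read 15.6 mm on the 18 mm bar.
- At the grasp the arm read 1.8 mm higher than planned, with about 6 N upward at the wrist. The plate still came up level.

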